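# Drive the spent cartridge out of its holder

### The arm

A 6-joint arm with a two-finger parallel gripper is mounted at the origin on the work surface. World frame = base frame: x ahead of the robot, y to its left, z up, the work surface at z = 0. Lengths are in mm, angles in rad, forces in N, time in s.
With the tool pointing down it reaches from about 375 to 900 mm from the base axis. Payload 3.1 kg.
Tool frame: the origin (TCP) lies at the very end of the fingers, on their centre line; the grasp point (between the pads) lies 19 mm behind it; y points along the fingers, z is the direction in which the jaws open and shut, and the axes are right-handed (so a half turn about y gives the same grasp; the last joint's range is limited). The gripper opens to 87 mm and grips with 3 to 60 N. Pads are 19 mm wide; open, the fingers measure 117 mm over their backs; the gripper's body (75 mm by 190 mm) begins 51 mm behind the grasp point.
Start: joints at [-1.363, 0.527, 1.433, -0, 1.181, -0.178], TCP at [235.208, -579.028, 222.548] pointing down, gripper open.
Joint ranges: [-3.08, 3.08], [-0.75, 2.2], [0.22, 2.44], [-1.43, 4.57], [0, 2.65], [-2.85, 2.85]. Speed limits (rad/s): [2.79, 2.79, 3.14, 3.14, 3.14, 3.14].

### API

Orientations are given as [roll, pitch, yaw] about the fixed x, y, z axes, in that order (R = Rz(yaw) Ry(pitch) Rx(roll)).
In Python, from station import arm, viewer gives the robot as it stands.
- The arm moves only by the shell command python3 -m handwheel 'ROWS' [OPENING]. ROWS is JSON, a list of rows, each a list of 2 entries, a list of its own where there are three numbers: the shift along the tool's x, y, z in m, then the turn about the tool's y in units of 8 degrees (1.0 is 8 degrees). A call has 1 to 5 rows; each row is the pose to reach, as a shift and turn from the pose measured when the call began, along the tool's axes at that moment; what a row does not reach only later rows make up. A row lasts 1/8 s, in which the tool goes at most 62.5 mm and 10.7 degrees, less where a joint would pass 70% of its speed; a pose out of reach is approached as far as the arm can. A call with a gripper value outside its range is refused whole. OPENING is the opening, from -1 (shut) to 1 (fully open), so that 0 is half open, set as the call begins (- or left out, the last holds). The fingers move at their own pace and stop on an object; the grip force is fixed at half the most. Time passes only in rows, so rows that repeat a pose let the fingers close. It gives the time, the measured TCP pose, the force and the opening at its end, in the units of the state.
- arm.sense(): the state, without advancing time (a new reading comes with each control period).
- viewer.camera(name): name is "scene" or "side" or "wrist"; returns the picture (400x640x3 uint8, blue, green, red); there is no depth.
- viewer.camera_params(name): a dict with "K" (3x3 intrinsics, pixels), "R" (3x3) and "t" (3): a world point X has camera coordinates R X + t; the wrist camera has in their place "hand_eye" (4x4, takes a point from camera to tool coordinates, whose origin is the TCP and whose axes are the tool frame's). Camera axes: x right, y down, z forward; pixel columns grow to the right and rows downward; lengths in mm; the calibration is good to about 2 mm. A picture is of the moment at which its call begins: read the wrist's pose just before it. camera_params takes no time and is no camera call.
- arm.sign_off(): hands the job in, once; it reports no verdict.
The state is a dict: "clock": time; "joint_pos": joint angles; "joint_vel": joint speeds; "joint_torque": joint torques, N m; "position": TCP position; "orientation": TCP orientation; "ft_force": force on the tool from outside, world axes, zero at the start; "ft_torque": the same for the moment, N m; "finger_gap": finger opening in mm.
Only numpy, scipy, OpenCV 4.12 (cv2) and the standard library are available. Lean on these libraries where they do the work, as an engineer would, in place of code of your own. Each camera call takes 0.05 s, during which the arm holds its last target.

### The job

One cartridge in the two-bore aluminium holder is spent: the plain one, sunk in its bore with nothing on top. Take the slim-rod drift from its stand by the handle and, holding it, press it down through that bore until the spent cartridge drops out into the tray below and the drift's collar sits flat on the holder, then let go and leave the drift standing there to plug the bore. Do not disturb the fresh cartridge with the T-shaped pull in the other bore.

Things in the scene. Friction and masses are not known exactly. Their poses are not given: they have to be found in the camera images.
- holder: Fixed aluminium block, 90 (x) x 200 (y) x 40 mm, on end legs over a tray (floor at 6 mm). Origin: centre of its underside, on the bench, z up; block top 118 mm, block underside 78 mm above it. Two upright 34 mm through bores at y = -45 and +45 mm. Spring leaves under each bore hold the cartridge: press about 10 N till its top is some 12 mm below the block, where it drops.
- drift: Loose round tool, 0.25 kg, hanging upright by its collar on a grey fork stand; lifts straight out. Origin on its axis at the collar's underside (90 mm above the bench), z up. Below: steel rod, 16 mm thick, 68 mm long. Above: collar 58 mm wide, 8 mm thick, then a straight 24 mm round handle to 75 mm. Not the tamper in a like stand: 38 mm foot (too thick for the bores), 46 mm mushroom grip.
- spent: The spent cartridge: loose plain white cylinder, 31 mm diameter, 30 mm tall, flat top, 40 g. Origin at its centre, z along its axis. It stands in either one of the two bores, its top 10 mm below the top of the block.
- fresh: The fresh cartridge, in the other bore, to be left alone: the same white cylinder with a stem and a T-shaped pull on top, a bar 50 x 12 mm whose top stands 20 mm above the block. Origin at the centre of the 30 mm tall cylinder.

How it is judged (in metres and radians):
On the way:
1. the drift, held by the gripper, is pushing the spent cartridge down through its bore (horizontal distance between drift and spent below 0.02 m and angle between drift's own z axis and vertical below 0.3 rad and z of spent in the frame of holder between 0.045 and 0.088 m and contact force between the fingers and drift above 1 N), for 0.05 s.
At the end, for the whole second after the job is handed in: The spent cartridge lies at rest in the holder's tray, and the released drift stands in the bore, within 10 degrees of upright, its collar on top of the holder (within about 6 mm) (z of spent in the frame of holder below 0.04 m and x of spent in the frame of holder between -0.06 and 0.06 m and y of spent in the frame of holder between -0.11 and 0.11 m and linear speed of spent below 0.03 m/s and z of drift in the frame of holder between 0.112 and 0.124 m and x of drift in the frame of holder between -0.02 and 0.02 m and y of drift in the frame of holder between -0.065 and 0.065 m and angle between drift's own z axis and vertical below 0.175 rad and linear speed of drift below 0.02 m/s); the robot touches nothing.
It fails at once if the fresh cartridge is moved more than 10 mm (distance of fresh from where it was at the start of the episode above 0.01 m).
It also fails if it takes over 35 s, if anything falls off the work surface, if the arm or the gripper's body presses on something with over 40 N, if the wrist force passes 120 N, or if a joint passes its speed limit or range.

## Working session

There is one attempt and no reset: what is moved stays moved. The work goes in short steps, Python scripts to look and compute and a shell command to move; the robot and the scene stay as the last step left them, time stands still between calls to the robot, and variables do not carry over. Pictures are saved under pics/ and viewed, and the job is handed in when it is done.

```bash
ls; mkdir -p pics
python3 - <<'E'
from station import arm, viewer
import cv2
s=arm.sense()
print(s)
for n in("scene","side","wrist"):
    cv2.imwrite(f"pics/a_{n}.png",viewer.camera(n)); print(n,viewer.camera_params(n))
E
```

```text
pics
{'clock': 0.0, 'joint_pos': array([-1.36350933e+00,  5.28454553e-01,  1.43390530e+00, -1.15787923e-05,
        1.18138206e+00, -1.78512130e-01]), 'joint_vel': array([-7.13289864e-04,  9.10583954e-05, -2.27176214e-04, -1.06768325e-03,
       -1.09659120e-03,  1.49151627e-03]), 'joint_torque': array([ 9.01860421e-04, -4.40040350e+01, -1.76589060e+01,  6.33337093e-02,
        5.82813146e-02, -1.78158416e-04]), 'position': array([ 235.05156086, -578.3271987 ,  221.57781174]), 'orientation': array([-1.57291333e+00,  3.71101223e-04, -2.75578951e+00]), 'ft_force': array([-0.39343954,  0.09007831,  0.64601767]), 'ft_torque': array([-0.02668833,  0.00830633,  0.0266632 ]), 'finger_gap': 87.28938973462945}
scene {'K': array([[362.35559533,   0.        , 317.6304039 ],
       [  0.        , 362.35559533, 192.73595433],
       [  0.        ,   0.        ,   1.        ]]), 'R': array([[ 0.59420347,  0.80429939,  0.00497199],
       [ 0.59925546, -0.43858019, -0.66973152],
       [-0.53648404,  0.40093629, -0.74258667]]), 't': array([-320.97679711, -251.48107656, 1168.21898311])}
side {'K': a
[... 181 characters left out ...]
0.66481538,  0.00644039],
       [-0.45823461,  0.5078009 , -0.72949249],
       [ 0.48170739, -0.54786747, -0.6839585 ]]), 't': array([407.09034757, 297.48550233, 741.66311505])}
wrist {'K': array([[345.8194338 ,   0.        , 316.5062005 ],
       [  0.        , 345.8194338 , 199.79550866],
       [  0.        ,   0.        ,   1.        ]]), 'hand_eye': array([[-2.42742030e-04,  9.69930249e-01,  2.43382936e-01,
        -6.52170435e+01],
       [-1.60454960e-05, -2.43382947e-01,  9.69930276e-01,
        -1.62304025e+02],
       [ 9.99999970e-01,  2.31537645e-04,  7.46422826e-05,
         2.78637927e-01],
       [ 0.00000000e+00,  0.00000000e+00,  0.00000000e+00,
         1.00000000e+00]])}
```

View pics/a_scene.png

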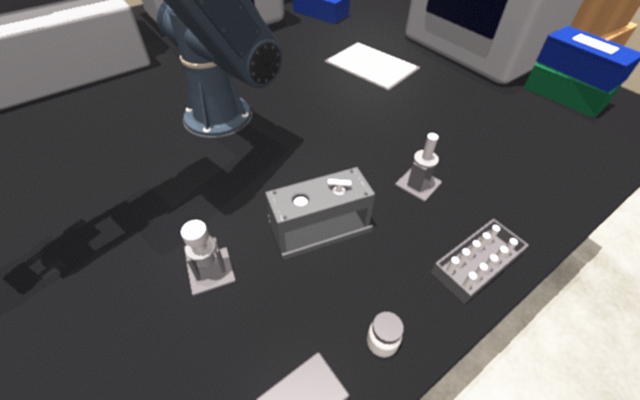

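View pics/a_side.png

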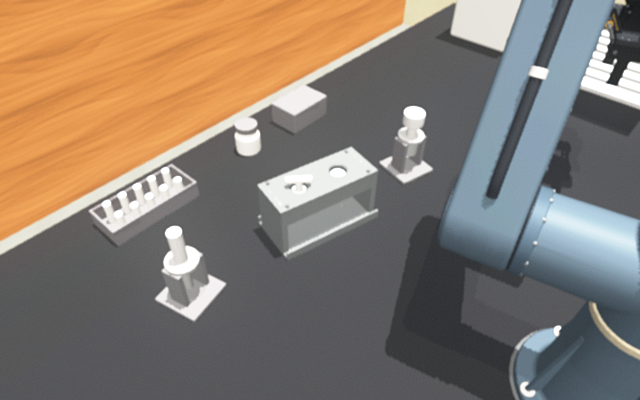

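View pics/a_wrist.png

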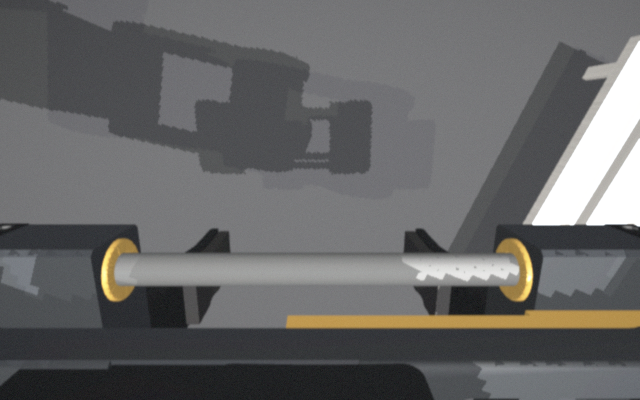

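The scene picture shows the holder near (320,205). The drift, with its thin straight handle, is at (430,155) and the mushroom tamper is at (200,245). In the side picture the drift is at (178,255), the open bore is at (338,172) and the T-pull at (299,183). I'll zoom in for precise pixels.

Run:
```python
import cv2
a=cv2.imread("pics/a_scene.png");b=cv2.imread("pics/a_side.png")
def crop(im,x,y,w,h,k,n): cv2.imwrite(n,cv2.resize(im[y:y+h,x:x+w],None,fx=k,fy=k,interpolation=cv2.INTER_CUBIC))
crop(a,260,125,190,130,4,"pics/b1.png")   # origin 260,125
crop(b,150,140,240,180,3,"pics/b2.png")
```

```text
(no output)
```

View pics/b1.png

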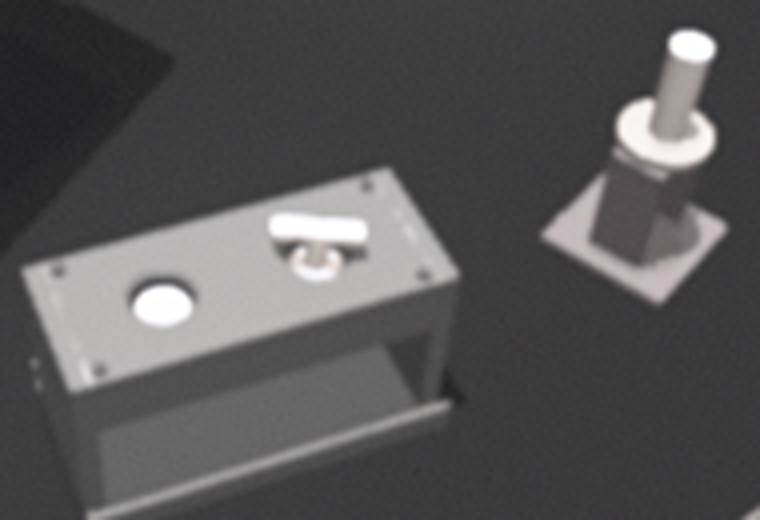

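View pics/b2.png

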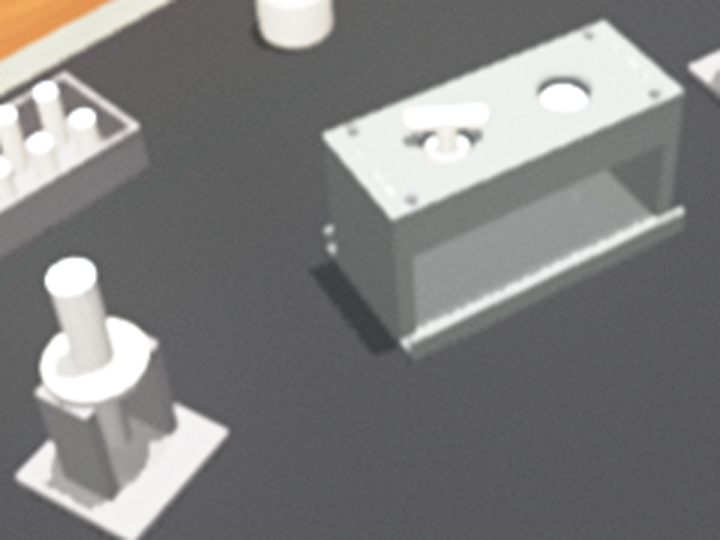

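```bash
cat > h.py <<'E'
import numpy as np
from station import arm, viewer
from scipy.spatial.transform import Rotation as Ro
def rp(cam,uv,z):
    p=viewer.camera_params(cam);R,t,K=p["R"],p["t"],p["K"]
    c=-R.T@t; d=R.T@np.linalg.solve(K,[uv[0],uv[1],1.]); return c+d*(z-c[2])/d[2]
def wrp(uv,z,s):
    p=viewer.camera_params("wrist");H=p["hand_eye"];Rt=Ro.from_euler("xyz",s["orientation"]).as_matrix()
    c=Rt@H[:3,3]+s["position"]; d=Rt@H[:3,:3]@np.linalg.solve(p["K"],[uv[0],uv[1],1.]); return c+d*(z-c[2])/d[2]
def up(u,k,x0,y0): return ((u[0]+.5)/k-.5+x0,(u[1]+.5)/k-.5+y0)
E
python3 - <<'E'
from h import *
np.set_printoptions(precision=1,suppress=True)
S=lambda u:up(u,4,260,125)
D=lambda u:up(u,3,150,140)
for n,u,z in [("TL",(24,270),118),("TR",(388,168),118),("BR",(460,274),118),("BL",(72,392),118),("spent",(162,305),108),("handle",(692,46),165),("collar",(666,131),98)]:
    print("sc",n,rp("scene",S(u),z))
for n,u,z in [("L",(325,135),118),("T",(604,20),118),("R",(683,92),118),("B",(397,220),118),("spent",(564,97),108),("handle",(72,277),165),("collar",(95,357),98)]:
    print("sd",n,rp("side",D(u),z))
a=np.array([rp("scene",S(u),118) for u in [(24,270),(388,168),(460,274),(72,392)]])
b=np.array([rp("side",D(u),118) for u in [(604,20),(325,135),(397,220),(683,92)]])
print(a.mean(0),b.mean(0))
s=arm.sense(); print(s["position"],Ro.from_euler("xyz",s["orientation"]).as_matrix())
E
```

```text
sc TL [479.2 -95.8 118. ]
sc TR [535.  115.4 118. ]
sc BR [621.  93. 118.]
sc BL [ 564.8 -119.1  118. ]
sc spent [536.7 -45.1 108. ]
sc handle [596.5 289.5 165. ]
sc collar [596.2 290.   98. ]
sd L [617.3  95.2 118. ]
sd T [ 561.8 -116.4  118. ]
sd R [474.6 -90.6 118. ]
sd B [529.9 118.5 118. ]
sd spent [536.6 -43.8 108. ]
sd handle [591.9 294.2 165. ]
sd collar [593.4 294.   98. ]
[550.   -1.6 118. ] [545.9   1.6 118. ]
[ 235.1 -578.5  221.8] [[-0.9 -0.   0.4]
 [-0.4  0.  -0.9]
 [-0.  -1.  -0. ]]
```

```bash
cat >> h.py <<'E'
def goto(x,y,z,jaw=None):
    s=arm.sense();R=Ro.from_euler("xyz",s["orientation"]).as_matrix()
    d=R.T@(np.array([x,y,z])-s["position"])/1000
    j=np.degrees(np.arctan2(R[1,2],R[0,2])); t=None if jaw is None else (j-jaw)/8
    print("t",round(s["clock"],2),"pos",s["position"].round(1),"jaw",round(j,2),"tilt",R[:,1].round(4),"F",s["ft_force"].round(1),"gap",round(s["finger_gap"],1),"\nshift",d.round(4),"turn",t)
E
python3 -c "
from h import *
goto(594.5,291.8,230,-14.8)"
```

```text
t 0.15 pos [ 235.1 -578.5  221.8] jaw -67.89 tilt [-3.0e-04  1.6e-03 -1.0e+00] F [ 0.4  0.1 -0.2] gap 87.2 
shift [-0.6605 -0.0069 -0.6711] turn -6.636720246661087
```

```bash
python3 -m handwheel '[[[-0.04,-0.02,-0.04],-1.2],[[-0.08,-0.04,-0.08],-2.4],[[-0.12,-0.06,-0.12],-3.6],[[-0.16,-0.08,-0.16],-4.8],[[-0.2,-0.09,-0.2],-6.0]]'; python3 -c "
from h import *
goto(594.5,291.8,300,-14.8)"
```

```text
clock: 0.78
position: [345.9, -316.7, 313.2]
orientation: [-1.57, 0.001, -1.913]
ft_force: [0.9, -0.8, 0.4]
finger_gap: 86.9
t 0.78 pos [ 345.9 -316.7  313.2] jaw -19.61 tilt [ 9.e-04  3.e-04 -1.e+00] F [ 0.9 -0.8  0.4] gap 86.9 
shift [-0.6566  0.0136  0.03  ] turn -0.6009560439816464
```

```bash
python3 -m handwheel '[[[-0.06,0,0],-0.6],[[-0.12,0,0.006],-0.6],[[-0.18,0,0.01],-0.6],[[-0.24,0,0.014],-0.6],[[-0.3,0,0.018],-0.6]]'; python3 -c "
from h import *
goto(594.5,291.8,250,-14.8)"
```

```text
clock: 1.4
position: [463.9, -38.2, 313.4]
orientation: [-1.57, 0.0, -1.829]
ft_force: [0.6, -0.7, 0.2]
finger_gap: 87.0
t 1.4 pos [463.9 -38.2 313.4] jaw -14.81 tilt [ 1.3e-03  1.0e-04 -1.0e+00] F [ 0.6 -0.7  0.2] gap 87.0 
shift [-0.3524  0.0636  0.0418] turn -0.0016024271336356755
```

```bash
python3 -m handwheel '[[[-0.06,0.01,0.007],0],[[-0.12,0.02,0.014],0],[[-0.18,0.03,0.021],0],[[-0.24,0.03,0.028],0],[[-0.3,0.03,0.036],0]]';  python3 -m handwheel '[[[-0.04,0.03,0.005],0],[[-0.052,0.033,0.006],0],[[-0.052,0.033,0.006],0]]'
python3 - <<'E'
from h import *
import cv2
goto(594.5,291.8,103,-14.8)
cv2.imwrite("pics/c.png",viewer.camera("wrist"))
E
```

```text
clock: 2.02
position: [575.6, 244.6, 283.0]
orientation: [-1.57, -0.0, -1.829]
ft_force: [1.8, -0.6, 0.4]
finger_gap: 86.9
clock: 2.4
position: [594.3, 293.3, 249.4]
orientation: [-1.571, -0.002, -1.828]
ft_force: [0.9, -0.8, -0.3]
finger_gap: 87.0
t 2.4 pos [594.3 293.3 249.4] jaw -14.74 tilt [-0.001  -0.0015 -1.    ] F [ 0.9 -0.8 -0.3] gap 87.0 
shift [0.0011 0.1464 0.0006] turn 0.008116499171973102
```

View pics/c.png

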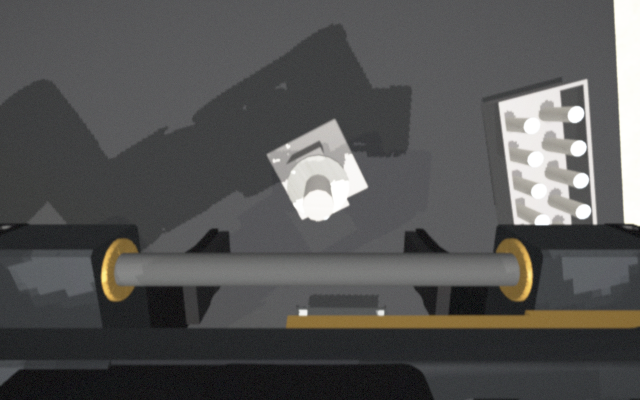

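The wrist view shows the handle top at about (318,206) and the collar centred near (318,183).

Run:
```python
from h import *
s=arm.sense()
print(wrp((318,206),165,s),wrp((319,183),98,s))
```

```text
[594.76019566 290.74027782 165.        ] [596.98113809 294.16306386  98.        ]
```

```bash
python3 -m handwheel '[[[0.001,0.04,0.001],0],[[0.001,0.08,0.001],0],[[0.001,0.11,0.001],0],[[0.001,0.135,0.001],0],[[0.001,0.145,0.001],0]]'; python3 -m handwheel '[[[0,0,0],0],[[0,0,0],0],[[0,0,0],0],[[0,0,0],0]]' -1
python3 - <<'E'
from h import *
import cv2
goto(594.5,291.8,103,-14.8)
cv2.imwrite("pics/d.png",viewer.camera("side"))
E
```

```text
clock: 3.08
position: [595.1, 289.1, 105.2]
orientation: [-1.571, -0.002, -1.831]
ft_force: [0.3, -0.6, 0.5]
finger_gap: 86.8
clock: 3.58
position: [595.5, 289.3, 106.0]
orientation: [-1.57, -0.002, -1.831]
ft_force: [-0.5, 0.6, -0.3]
finger_gap: 54.8
t 3.58 pos [595.5 289.3 106. ] jaw -14.9 tilt [ 4.0e-04 -1.7e-03 -1.0e+00] F [-0.5  0.6 -0.3] gap 54.8 
shift [-0.0021  0.003  -0.0016] turn -0.012783684808059137
```

View pics/d.png

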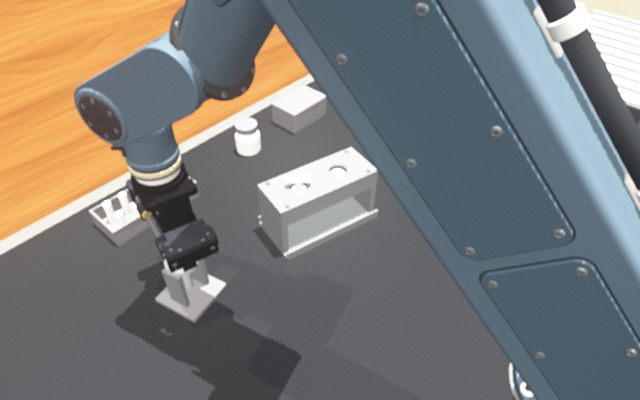

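The gripper sits over the drift and the fingers are still closing, so I'll trim the position and finish the grip.

```bash
python3 -m handwheel '[[[-0.002,0.001,-0.0005],0],[[-0.002,0.001,-0.0005],0],[[-0.002,0.001,-0.0005],0],[[-0.002,0.001,-0.0005],0],[[-0.002,0.001,-0.0005],0]]' -1;python3 -m handwheel '[[[0,0,0],0],[[0,0,0],0]]'; python3 -c "
from h import *
goto(594.5,291.8,200,-14.8)"
```

```text
clock: 4.25
position: [595.1, 291.5, 104.7]
orientation: [-1.571, -0.002, -1.831]
ft_force: [-0.9, 0.2, -0.2]
finger_gap: 23.2
clock: 4.5
position: [595.1, 291.5, 104.6]
orientation: [-1.571, -0.002, -1.831]
ft_force: [-0.7, 0.1, -0.0]
finger_gap: 23.7
t 4.5 pos [595.1 291.5 104.6] jaw -14.91 tilt [-5.0e-04 -1.6e-03 -1.0e+00] F [-0.7  0.1 -0. ] gap 23.7 
shift [ 0.     -0.0954 -0.0007] turn -0.013132754797618107
```

```bash
python3 -m handwheel '[[[0,-0.02,0],0],[[0,-0.05,0],0],[[0,-0.09,0],0],[[0,-0.13,0],0],[[0,-0.17,0],0]]'
python3 - <<'E'
from h import *
import cv2
goto(536.6,-44,275,-14.8)
cv2.imwrite("pics/e.png",viewer.camera("scene"))
E
```

```text
clock: 5.12
position: [594.7, 291.3, 275.0]
orientation: [-1.572, -0.003, -1.831]
ft_force: [0.1, -0.5, -2.9]
finger_gap: 23.2
t 5.12 pos [594.7 291.3 275. ] jaw -14.91 tilt [-0.002  -0.0025 -1.    ] F [ 0.1 -0.5 -2.9] gap 23.2 
shift [0.339  0.0009 0.0302] turn -0.014231110896757881
```

View pics/e.png

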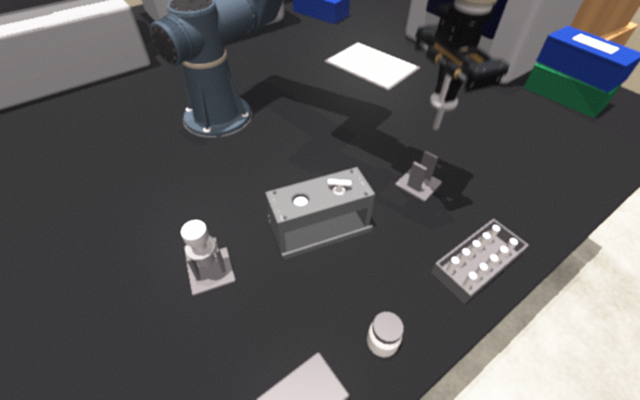

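The drift is held upright at (442,105), its stand at (418,180) is empty, and wrist Fz reads -2.9 N. Next I carry it over the spent bore.

```bash
python3 -m handwheel '[[[0.03,0,0.002],0],[[0.08,0,0.006],0],[[0.13,0,0.01],0],[[0.18,0,0.015],0],[[0.23,0,0.02],0]]';python3 -m handwheel '[[[0.05,0,0.004],0],[[0.09,0,0.008],0],[[0.108,0,0.01],0],[[0.108,0,0.01],0],[[0.108,0,0.01],0]]'
python3 - <<'E'
from h import *
import cv2
goto(536.6,-44,210,-14.8)
for n in("scene","side","wrist"):cv2.imwrite(f"pics/f_{n}.png",viewer.camera(n))
a=cv2.imread("pics/f_scene.png");b=cv2.imread("pics/f_side.png")
cv2.imwrite("pics/f1.png",cv2.resize(a[130:260,230:420],None,fx=4,fy=4,interpolation=cv2.INTER_CUBIC))
cv2.imwrite("pics/f2.png",cv2.resize(b[80:260,240:440],None,fx=3,fy=3,interpolation=cv2.INTER_CUBIC))
E
```

```text
clock: 5.8
position: [557.0, 63.3, 280.2]
orientation: [-1.563, 0.003, -1.831]
ft_force: [0.9, 0.1, -2.0]
finger_gap: 23.5
clock: 6.42
position: [538.9, -42.4, 279.8]
orientation: [-1.564, 0.003, -1.83]
ft_force: [0.3, -0.1, -2.3]
finger_gap: 23.2
t 6.42 pos [538.9 -42.4 279.8] jaw -14.84 tilt [ 0.0076  0.0015 -1.    ] F [ 0.3 -0.1 -2.3] gap 23.2 
shift [ 0.0024  0.0698 -0.0023] turn -0.00559699177744033
```

View pics/f1.png

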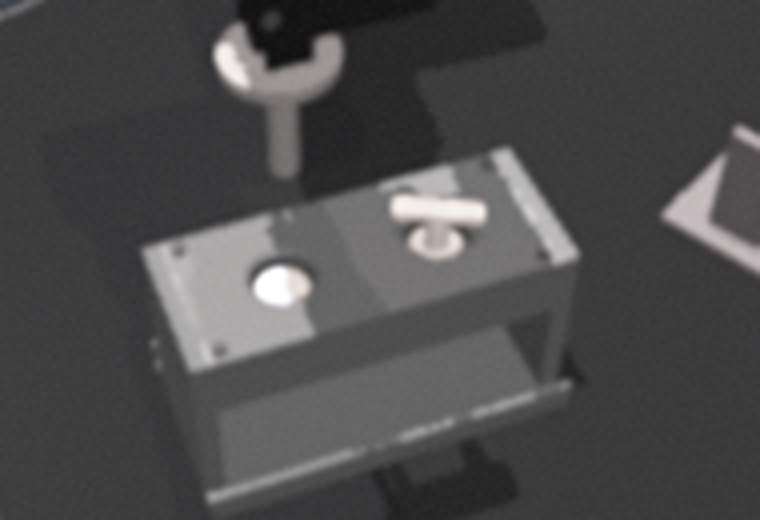

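View pics/f2.png

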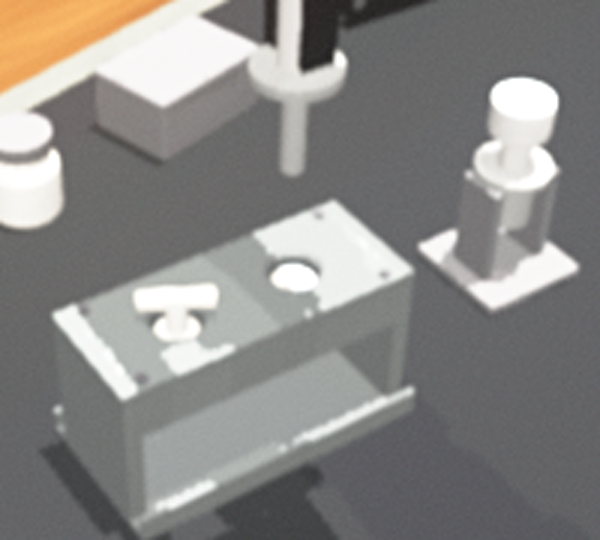

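View pics/f_wrist.png

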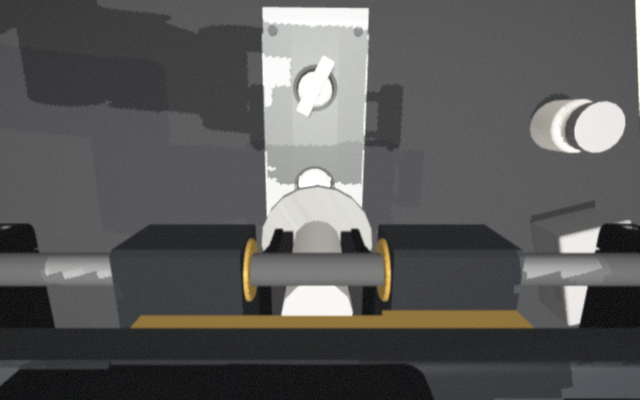

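Run:
```python
from h import *
np.set_printoptions(precision=1,suppress=True)
S=lambda u:up(u,4,230,130)
D=lambda u:up(u,3,240,80)
print("tip",rp("scene",S((284,173)),197),rp("side",D((292,171)),197))
print("bore",rp("scene",S((281,281)),118),rp("side",D((295,273)),118))
print("spent",rp("scene",S((281,286)),108),rp("side",D((295,278)),108))
goto(0,0,0)
```

```text
tip [542.2 -44.3 197. ] [537. -38. 197.]
bore [541.3 -48.5 118. ] [531.3 -38.  118. ]
spent [537.  -45.9 108. ] [535.4 -43.4 108. ]
t 6.58 pos [539.  -42.2 280. ] jaw -14.78 tilt [ 0.  0. -1.] F [ 0.6  0.4 -2. ] gap 23.8 
shift [ 0.1  0.3 -0.5] turn None
```

```bash
python3 -m handwheel '[[[0.0024,0.01,-0.0022],0],[[0.0024,0.03,-0.0022],0],[[0.0024,0.055,-0.0022],0],[[0.0024,0.075,-0.0022],0],[[0.0024,0.075,-0.0022],0]]'
python3 - <<'E'
from h import *
import cv2
goto(536.6,-44,132.6,-14.8)
a=viewer.camera("scene");b=viewer.camera("side")
cv2.imwrite("pics/g.png",np.hstack([cv2.resize(a[130:260,250:390],None,fx=2.8,fy=2.8,interpolation=cv2.INTER_CUBIC),cv2.resize(b[100:230,280:420],None,fx=2.8,fy=2.8,interpolation=cv2.INTER_CUBIC)]))
E
```

```text
clock: 7.2
position: [535.1, -43.1, 202.9]
orientation: [-1.569, 0.003, -1.828]
ft_force: [-0.7, 0.6, -2.0]
finger_gap: 23.6
t 7.2 pos [535.1 -43.1 202.9] jaw -14.75 tilt [ 0.0029  0.0024 -1.    ] F [-0.7  0.6 -2. ] gap 23.6 
shift [0.0007 0.0703 0.0015] turn 0.006377551923171243
```

View pics/g.png

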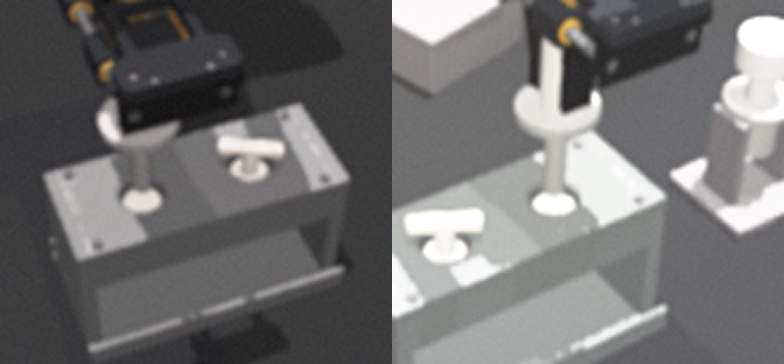

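In both crops the rod tip is centred over the white cartridge in the bore, so I press down.

```bash
python3 -m handwheel '[[[0.0007,0.008,0.0012],0],[[0.0007,0.016,0.0012],0],[[0.0007,0.026,0.0012],0],[[0.0007,0.036,0.0012],0],[[0.0007,0.046,0.0012],0]]'
python3 - <<'E'
from h import *
import cv2
goto(536.6,-44,132.6,-14.8)
a=viewer.camera("scene");b=viewer.camera("side")
cv2.imwrite("pics/h.png",np.hstack([cv2.resize(a[130:260,250:390],None,fx=2.8,fy=2.8,interpolation=cv2.INTER_CUBIC),cv2.resize(b[100:230,280:420],None,fx=2.8,fy=2.8,interpolation=cv2.INTER_CUBIC)]))
E
```

```text
clock: 7.92
position: [540.4, -45.3, 159.8]
orientation: [-1.558, 0.003, -1.828]
ft_force: [0.0, -0.5, 1.4]
finger_gap: 23.4
t 7.92 pos [540.4 -45.3 159.8] jaw -14.76 tilt [ 1.300e-02 -6.000e-04 -9.999e-01] F [ 0.  -0.5  1.4] gap 23.4 
shift [-0.0003  0.0272 -0.0044] turn 0.00471719902444101
```

View pics/h.png

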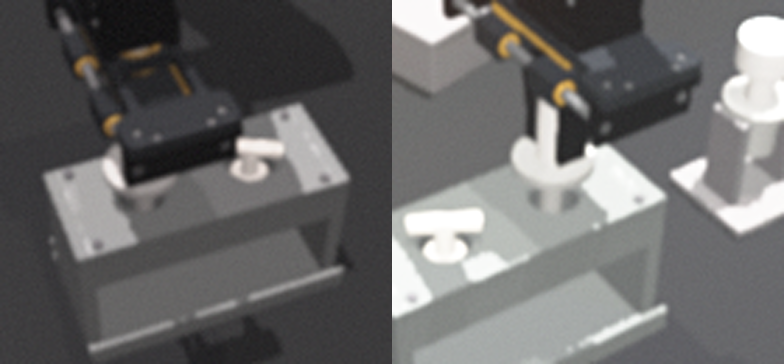

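```bash
python3 -m handwheel '[[[0,0.003,-0.003],0],[[0,0.009,-0.003],0],[[0,0.015,-0.003],0],[[0,0.019,-0.003],0]]'
python3 - <<'E'
from h import *
import cv2
goto(536.6,-44,132.6,-14.8)
a=viewer.camera("scene");b=viewer.camera("side")
cv2.imwrite("pics/i.png",np.hstack([cv2.resize(a[130:260,250:390],None,fx=2.8,fy=2.8,interpolation=cv2.INTER_CUBIC),cv2.resize(b[100:230,280:420],None,fx=2.8,fy=2.8,interpolation=cv2.INTER_CUBIC)]))
E
```

```text
clock: 8.52
position: [535.0, -43.8, 138.5]
orientation: [-1.565, 0.003, -1.829]
ft_force: [0.6, 0.5, -1.9]
finger_gap: 23.1
t 8.53 pos [535.  -43.8 138.5] jaw -14.77 tilt [ 0.0059  0.0015 -1.    ] F [ 0.6  0.5 -1.9] gap 23.1 
shift [-0.0002  0.006   0.0016] turn 0.0038943418624324266
```

View pics/i.png

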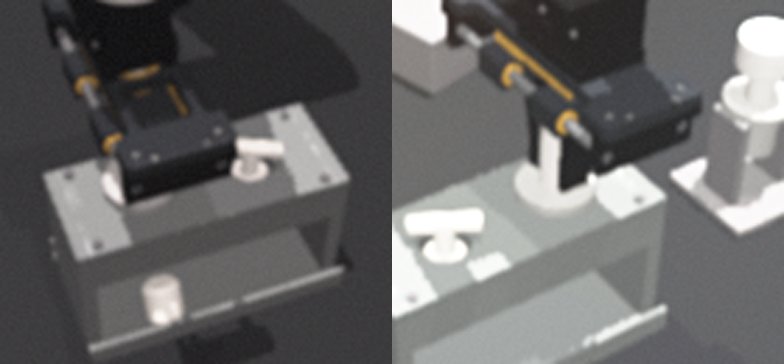

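The spent cartridge is visible lying in the tray (left crop, (162,298)) and the collar is just above the holder. I'll lower it gently until it touches.

```bash
python3 -m handwheel '[[[0,0.002,0.0012],0],[[0,0.004,0.0012],0],[[0,0.006,0.0012],0],[[0,0.007,0.0012],0]]'; python3 -m handwheel '[[[0,0.0,0],0]]'
```

```text
clock: 9.12
position: [536.2, -44.0, 132.6]
orientation: [-1.566, 0.003, -1.828]
ft_force: [-2.2, 0.7, 10.2]
finger_gap: 23.7
clock: 9.25
position: [536.2, -44.0, 132.9]
orientation: [-1.565, 0.003, -1.828]
ft_force: [0.2, 0.6, -2.0]
finger_gap: 23.4
```

The collar met the holder at TCP z 132.6, as predicted, with a force of about 10 N. Now I release.

```bash
python3 -m handwheel '[[[0,0.0003,0],0],[[0,0.0003,0],0],[[0,0.0003,0],0],[[0,0.0003,0],0],[[0,0.0003,0],0]]' 0.3
python3 - <<'E'
from h import *
import cv2
goto(536.6,-44,270,-14.8)
a=viewer.camera("scene");b=viewer.camera("side")
cv2.imwrite("pics/j.png",np.hstack([cv2.resize(a[130:260,250:390],None,fx=2.8,fy=2.8,interpolation=cv2.INTER_CUBIC),cv2.resize(b[100:230,280:420],None,fx=2.8,fy=2.8,interpolation=cv2.INTER_CUBIC)]))
E
```

```text
clock: 9.88
position: [536.2, -44.0, 132.6]
orientation: [-1.565, 0.003, -1.828]
ft_force: [0.3, -0.0, -0.3]
finger_gap: 55.5
t 9.88 pos [536.2 -44.  132.6] jaw -14.75 tilt [ 0.006   0.0014 -1.    ] F [ 0.3 -0.  -0.3] gap 55.5 
shift [-0.0005 -0.1374  0.0011] turn 0.006503154117709409
```

View pics/j.png

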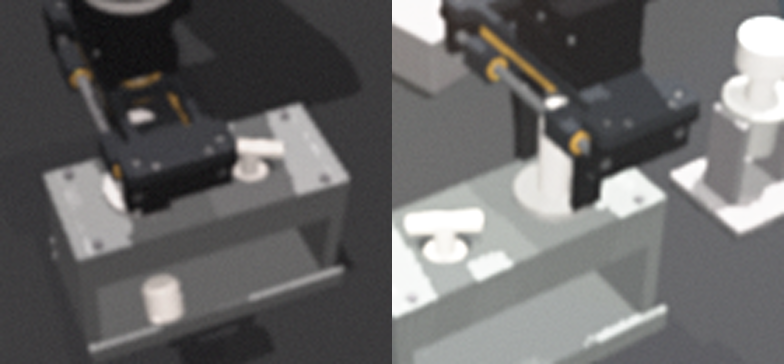

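The jaws are clear of the handle on both sides, so I retreat straight up.

```bash
python3 -m handwheel '[[[0,-0.015,0],0],[[0,-0.04,0],0],[[0,-0.08,0],0],[[0,-0.12,0],0],[[0,-0.16,0],0]]'; python3 -m handwheel '[[[-0.03,-0.02,0],0],[[-0.06,-0.03,0],0],[[-0.09,-0.03,0],0],[[-0.09,-0.03,0],0],[[-0.09,-0.03,0],0]]'
python3 - <<'E'
from h import *
import cv2
goto(536.6,-44,270,-14.8)
a=viewer.camera("scene");b=viewer.camera("side")
cv2.imwrite("pics/k.png",np.hstack([cv2.resize(a[130:260,250:390],None,fx=2.8,fy=2.8,interpolation=cv2.INTER_CUBIC),cv2.resize(b[100:230,260:400],None,fx=2.8,fy=2.8,interpolation=cv2.INTER_CUBIC)]))
E
```

```text
clock: 10.6
position: [535.1, -44.2, 295.1]
orientation: [-1.564, 0.003, -1.828]
ft_force: [-0.0, -0.6, 0.2]
finger_gap: 56.8
clock: 11.22
position: [557.5, 42.4, 325.7]
orientation: [-1.564, 0.002, -1.828]
ft_force: [0.4, 1.0, -0.7]
finger_gap: 56.4
t 11.22 pos [557.5  42.4 325.7] jaw -14.74 tilt [ 7.3e-03  3.0e-04 -1.0e+00] F [ 0.4  1.  -0.7] gap 56.4 
shift [0.089  0.0555 0.0014] turn 0.00805210431811898
```

View pics/k.png

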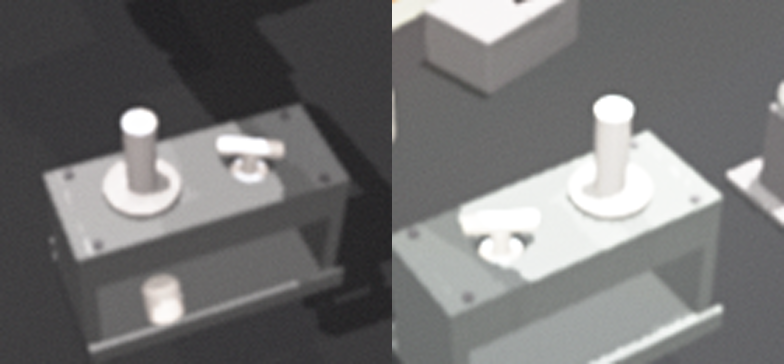

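The drift stands upright with its collar flat over the bore, the spent cartridge is in the tray, and the fresh one hasn't moved. I'm handing it in.

```bash
python3 -c "
from station import arm
print(arm.sign_off())"
```

```text
the job is handed in; nothing more can be done
None
```

The job is done and handed in at about 11 s, with no verdict reported. I took the slim-rod drift from its stand by the handle and pressed it through the spent cartridge's bore. The cartridge dropped into the tray and the collar came to rest on the holder. I then let go and moved the arm clear.

**Last checks:**
- **Drift:** it stands upright in the bore. The collar met the holder at TCP height 132.6 mm, the predicted height, with about 10 N.
- **Spent cartridge:** the scene camera shows it in the tray. It was in the same place in two pictures about 1.3 s apart.
- **Fresh cartridge:** it looks unmoved in the camera views.
- **Robot:** it touches nothing; the wrist force is about zero.

**Not checked or off:**
- **Mid-press condition:** I could not see the cartridge inside the bore during the press, so I inferred the "pushing it down while held" condition and did not measure it.
- **Sideways drift:** the arm wandered about 5 mm in x during the press. I corrected this before seating the collar.

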